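# Test a cell under load and hold the load on

### The job

Test the cell that stands in the bench tester: first lower the clamp arm until its sprung plunger bears on the cell's top and is pushed about half-way in, never right up to its stop. Then turn the load knob clockwise from off, counting the clicks, to the third and no further, and keep hold of it: it springs back to off if let go, so finish with the gripper still holding it at the third click and the plunger still on the cell. Leave the other cell and everything standing around where they are.

Things in the scene. Friction and masses are not known exactly. Their poses are not given: they have to be found in the camera images.
- tester: Bench cell tester, fixed. Base plate 170 (x) x 280 (y) x 12 mm; grey console on its -y half, 50 mm high; clamp on its +y half. Origin: centre of the underside, z up; at yaw 0 its +y is the robot's left and its front (-x) faces the robot; turned by up to 0.35 rad. Two guide rods at y 115, x +/-16 mm carry a bridge 56 x 22 mm, its top 175 mm above the bench.
- cup_floor (a point): Centre of the floor of the tester's cell cup (a black ring, inner diameter 37 mm, 6 mm high, at x = 0, y = +45 mm of the tester), 12 mm above the bench. The cell to be tested stands upright here.
- cell_d: Big cell: upright cylinder 34 mm in diameter, 61.5 mm high over its small top contact (9 mm across, 2 mm high), black with a copper-coloured upper third, 140 g. Origin at the centre of its underside. It stands either in the tester's cup or in the rack.
- cell_c: Smaller cell: the same look, 26 mm in diameter, 50 mm high over its top contact (9 mm across, 2 mm high), 70 g. Origin at the centre of its underside. It stands in whichever of the two places the big cell does not.
- clamp_handle (a point): Centre of the top of the clamp arm's upright round black handle (20 mm in diameter, 38 mm high), straight above the plunger and cup. Pinch it or push it down from above. Below it the arm is 22 mm wide and runs 70 mm in the tester's +y direction to the carriage on the rods.
- clamp_arm (a joint): Slide of the clamp arm in m: 0 at the top, grows downwards to at most 0.062; starts between 0 and 0.025. At 0 the free plunger tip is 98 mm above the cup floor and the handle's top 184 mm above the bench. Slides stiffly (6 N of friction, arm weight 1.5 N) and stays where it is left, also against the plunger's spring.
- plunger_tip (a point): Centre of the underside of the plunger's brass head (14 mm across), which hangs below the arm's end and meets the cell's top contact.
- plunger (a joint): How far the sprung plunger is pushed up into the arm in m: 0 free, 0.010 at its stop. Spring about 0.8 N at first and 0.4 N more per mm.
- load_knob: Black bar-shaped knob on the console, at x -5, y -72 mm of the tester; turns about its vertical axis. Bar 42 mm long (own x), 12 mm thick (own y), from 55 to 81 mm above the bench, on a flat skirt 44 mm across. Origin on the axis under the skirt, 51 mm above the bench. At off its x is the tester's x; a white line on top marks the +x end.
- selector (a joint): Turn of the load knob in rad, growing clockwise seen from above: 0 is off (end stop), a click every 0.419 rad (24 degrees): third click at 1.257, fifth and last at 2.094. A return spring (0.085 N m at off, 0.13 at the third click) turns it back to off when let go; the clicks are felt as a torque ripple of about 0.07 N m either way.
- rack: Cream block 140 x 60 x 27 mm with three pockets for cells; the cell that is not being tested stands in the pocket at its -x end, and a fixed spare in the +x pocket. Leave it alone. Origin at the centre of its underside.
- lamp: Mint-green colour-mixing lamp, fixed, about 200 mm wide and 260 mm high, on the robot's right. Leave it alone. Origin at the centre of its underside.
- beaker: Empty glass beaker, 68 mm across, 88 mm high. Leave it alone. Origin at the centre of its underside.
- canister: Black canister, 44 mm across, 72 mm high. Leave it alone. Origin at the centre of its underside.
Not all that is in view belongs to the job. What is shaped like the cell_c but blue is not meant.

How it is judged:
By the outcome, as a careful person would: the job done as asked, in the order asked, and still so for the second after the job is handed in, while the arm keeps its last pose, push and grip.
It also fails if it takes over 56 s, if anything falls off the work surface, if the arm or the gripper's body presses on something with over 40 N, if the wrist force passes 120 N, or if a joint passes its speed limit or range.

### The arm

A 7-joint arm with a two-finger parallel gripper is mounted at the origin on the work surface. World frame = base frame: x ahead of the robot, y to its left, z up, the work surface at z = 0. Lengths are in m, angles in rad, forces in N, time in s.
With the tool pointing down it reaches from about 0.425 to 0.8 m from the base axis. Payload 8.3 kg.
Tool frame: the origin (TCP) lies at the very end of the fingers, on their centre line; the grasp point (between the pads) lies 19 mm behind it; z points along the fingers, y is the line along which they close (so a half turn about z gives the same grasp; the last joint's range is limited). The gripper opens to 85 mm and grips with 20 to 120 N. Pads are 22 mm wide; open, the fingers measure 114 mm over their backs; the gripper's body (76 mm by 85 mm) begins 54 mm behind the grasp point. The pads swing forward as they close: fully open they stand 13 mm farther back than shut.
Start: joints at [1.123, 0.383, 0.016, 1.37, -0.006, 1.388, -0.046], TCP at [0.235, -0.579, 0.231] pointing down, gripper open.
Joint ranges: [-2.95, 2.95], [-0.25, 2.06], [-1.52, 1.56], [0.18, 2.33], [-1.44, 4.58], [0.02, 2.06], [-3.01, 3.01]. Speed limits (rad/s): [2.39, 2.39, 3.01, 3.01, 3.14, 3.14, 3.14].

### API

Orientations are given as a unit quaternion [x, y, z, w].
In Python, from cell import readout, cams, job_done, nets gives the robot as it stands. The module is installed in compiled form; this text tells all that it offers.
- The arm moves only by the tool play_rows, never from a script. Its argument "increments" is a list of rows, each a list of 3 entries, a list of its own where there are three numbers: the closure, from 0 (fully open) to 1 (shut), then the shift along the tool's x, y, z in m, then the turn, a rotation vector about the tool's x, y, z in rad. In form: [[gripper, [x, y, z], [ax, ay, az]], ...]. A call has 1 to 5 rows; each row shifts and turns the commanded pose from where the row before left it, along the tool's axes as they then stand; what a row does not reach is not made up. A row lasts 1/12 s, in which the tool goes at most 41.7 mm and 7.16 degrees, less where a joint would pass 70% of its speed; a pose out of reach is approached as far as the arm can. A call is refused whole if a number of a shift passes 0.0417 or a number of a turn 0.125, either way. A call with a gripper value outside its range is refused whole. The fingers move at their own pace and stop on an object; the grip force is fixed at half the most. Time passes only in rows, so rows that do not move let the fingers close. It gives the time, the measured TCP pose, the force, the opening and the grip force at its end, in the units of the state.
- readout.state(): the state, without advancing time (a new reading comes with each control period).
- cams.grab_frame(name): name is "side" or "top"; returns a dict with "frame" (400x640x3 uint8, red, green, blue), "vfov" (degrees; the focal length in pixels is half the picture's height over the tangent of half this angle, whatever the lens; pixels are square), "cx", "cy" (the principal point, pixels), "extrinsics" (4x4, takes a point from camera to world coordinates). Camera axes: x right, y down, z forward; pixel columns grow to the right and rows downward; lengths in m; the calibration is good to about 2 mm. A picture is of the moment at which its call begins. There is no depth.
- job_done(): hands the job in; it is judged then, once.
Trained networks look in the newest picture that a camera, given by its name, has taken for a name from the list of things; names that differ only in an ending like _2 or _b are one class to them, and where a whole thing is asked for, a point or a joint stands for the part that bears it (a point fixed in the world has none). Each returns a list of dicts, best first, with "score" (0 to 1); they miss things now and then, are a little off and sometimes report something else, mostly with a low value. They report only what shows in the picture. A call takes as long as a camera call. They do not tell look-alikes from the thing itself.
- nets.boxes_of(thing, camera): "extent" ([centre column, centre row, width, height] in pixels, round what is visible of it).
- nets.landmark_of(thing, camera): "xy" ([column, row] in pixels: a listed point, or the origin of a listed thing).
The state is a dict: "t": time; "qpos": joint angles; "joint_velocities": joint speeds; "joint_efforts": joint torques, N m; "ee_pos": TCP position; "tcp_rot": TCP orientation; "contact_force": force on the tool from outside, world axes, zero at the start; "moment": the same for the moment, N m; "grip_width": opening from 0.0 (shut) to 1.0 (fully open); "finger_force": force on a finger pad.
Only numpy, scipy, OpenCV 4.12 (cv2) and the standard library are available. Lean on these libraries where they do the work, as an engineer would, in place of code of your own. Each camera call takes 0.05 s, during which the arm holds its last target. There are 200 camera calls.

## Working session

There is one attempt and no reset: what is moved stays moved. The work goes in short steps, Python scripts to look and compute and a tool call to move; the robot and the scene stay as the last step left them, time stands still between calls to the robot, and variables do not carry over. Pictures are saved under pics/ and viewed, at most 10 in all, crops included, and the job is handed in when it is done.

Besides the shell and the picture viewer there is one more tool, called in YAML: its name, and indented under it one key for each argument. play_rows: Moves the arm, as the interface text tells. Its arguments: {"type":"object","properties":{"increments":{"type":"array","items":{"type":"array"}}},"required":["increments"]}

```bash
mkdir -p pics; cat > h.py <<'E'
import numpy as np, cv2
from cell import readout, cams, job_done, nets
def grab(n,save=None):
    g=cams.grab_frame(n)
    if save: cv2.imwrite(f'pics/{save}.png',g['frame'][:,:,::-1])
    return g
def f(g): return g['frame'].shape[0]/2/np.tan(np.radians(g['vfov'])/2)
def ray(g,uv):
    T=np.array(g['extrinsics']);d=np.array([(uv[0]-g['cx'])/f(g),(uv[1]-g['cy'])/f(g),1.])
    return T[:3,3],T[:3,:3]@d
def onz(g,uv,z):
    o,d=ray(g,uv);return o+d*(z-o[2])/d[2]
def proj(g,p):
    T=np.array(g['extrinsics']);c=T[:3,:3].T@(np.array(p)-T[:3,3]);return f(g)*c[0]/c[2]+g['cx'],f(g)*c[1]/c[2]+g['cy']
def tri(g1,a,g2,b):
    o1,d1=ray(g1,a);o2,d2=ray(g2,b)
    s=np.linalg.lstsq(np.stack([d1,-d2],1),o2-o1,rcond=None)[0]
    p,q=o1+s[0]*d1,o2+s[1]*d2;return (p+q)/2,np.linalg.norm(p-q)
E
python3 - <<'E'
from h import *
np.set_printoptions(precision=4,suppress=True)
a=grab('top','top0');b=grab('side','side0')
for g in(a,b):print(g['vfov'],g['cx'],g['cy'],np.array(g['extrinsics']))
for n in['clamp_handle','plunger_tip','load_knob','tester','cup_floor','cell_d','cell_c']:
    r=[nets.landmark_of(n,c) for c in('top','side')]
    for c,x in zip('ts',r):print(n,c,[(np.round(k['xy'],1),round(k['score'],2)) for k in x[:3]])
    if r[0] and r[1]:print('   ',tri(a,r[0][0]['xy'],b,r[1][0]['xy']))
print(readout.state())
E
```

```text
48.41043671190419 327.37872109397375 205.0189145937227 [[ 0.0169 -0.981   0.1931  0.2645]
 [-0.9998 -0.0151  0.0111 -0.0266]
 [-0.008  -0.1933 -0.9811  1.4285]
 [ 0.      0.      0.      1.    ]]
54.84633356575271 325.0897752234728 197.5549124975162 [[-0.9783 -0.1202  0.1686  0.2944]
 [-0.2065  0.5032 -0.8391  0.96  ]
 [ 0.016  -0.8557 -0.5172  0.7468]
 [ 0.      0.      0.      1.    ]]
clamp_handle t [(array([295.6, 183.7]), 0.66)]
clamp_handle s [(array([291.7, 205.2]), 0.59)]
    (array([0.5706, 0.0808, 0.1671]), np.float64(0.008233067494171204))
plunger_tip t []
plunger_tip s []
load_knob t [(array([333.3, 186.3]), 0.56)]
load_knob s [(array([297.1, 184.7]), 0.69), (array([296.4, 214.7]), 0.62)]
    (array([ 0.5743, -0.0278,  0.1706]), np.float64(0.012742393863166371))
tester t [(array([308.2, 196.4]), 0.59)]
tester s [(array([292.2, 238.6]), 0.64)]
    (array([0.5727, 0.0522, 0.0256]), np.float64(0.009197213900800406))
cup_floor t [(array([299.1, 195. ]), 0.71), (array([417.6, 171.4]), 0.71)]
cup_floor s [(array([289.5, 247.6]), 0.73)]
    (array([0.5761, 0.0822, 0.0142]), np.f
[... 421 characters left out ...]
rray([290. , 244.4]), 0.56), (array([356.2, 363.4]), 0.49), (array([359.3, 327.7]), 0.46)]
    (array([0.3967, 0.3624, 0.2628]), np.float64(0.17130489889401807))
{'t': 0.8, 'qpos': array([ 1.1231,  0.3834,  0.0164,  1.3701, -0.0063,  1.3882, -0.0465]), 'joint_velocities': array([ 0.0016, -0.0004,  0.0012, -0.0014,  0.0008, -0.0004,  0.0008]), 'joint_efforts': array([ -0.0007, -62.7279,   0.8423, -37.207 ,   0.0166,   0.0027,
        -0.    ]), 'ee_pos': array([ 0.2347, -0.5793,  0.2313]), 'tcp_rot': array([ 0.9815,  0.1912,  0.    , -0.    ]), 'contact_force': array([0.4555, 0.0893, 0.5277]), 'moment': array([-0.0044, -0.0333, -0.0026]), 'finger_force': 0.0, 'grip_width': 1.0004193339730565}
```

View pics/top0.png

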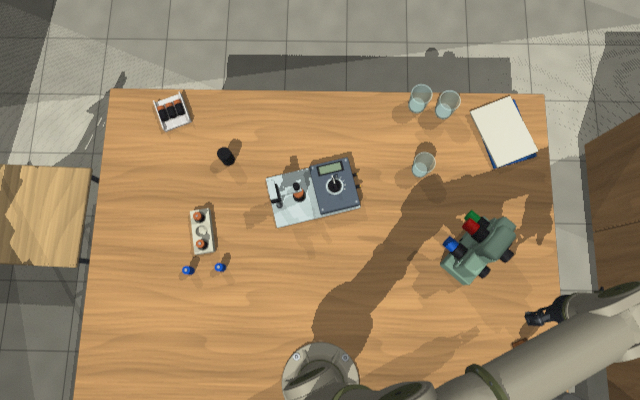

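View pics/side0.png

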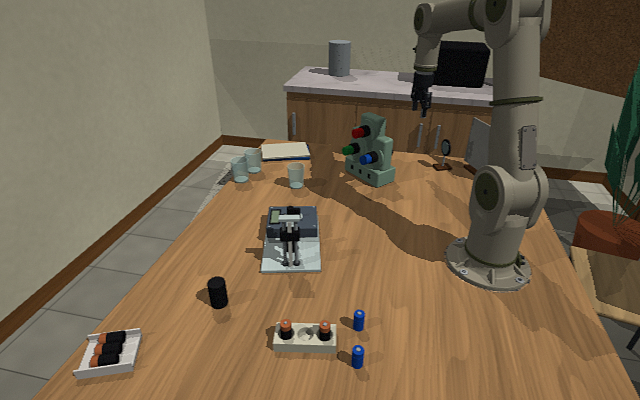

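Top view: the tester is at about (313,192), with the knob at (335,185), the clamp handle at about (297,184) and its cell at (299,195). Candidates for the tested cell: (299,195) in the tester, the rack cells at (199,215) and (201,243), the tray at (172,110), and the blue look-alikes at (187,270) and (220,267). The one standing under the clamp is the one I want, so next I'll crop in on it.

```bash
python3 - <<'E'
import cv2,numpy as np
a=cv2.imread('pics/top0.png')[145:235,255:370];b=cv2.imread('pics/side0.png')[195:280,250:335]
a=cv2.resize(a,None,fx=4,fy=4,interpolation=cv2.INTER_CUBIC);b=cv2.resize(b,(340,360),interpolation=cv2.INTER_CUBIC)
b=cv2.resize(cv2.imread('pics/side0.png')[195:285,255:335],(320,360),interpolation=cv2.INTER_CUBIC)
cv2.imwrite('pics/c0.png',np.hstack([a,b]))
E
```

```text
(no output)
```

View pics/c0.png

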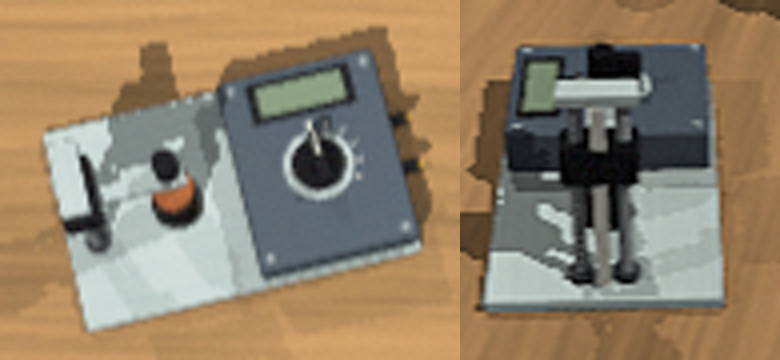

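The crop shows the cell under the handle: top-crop (163,163) is the handle and (178,200) the copper upper part. The knob is at (317,160) with its line to the +x side. Next I'll fit the tester pose.

```bash
cat > fit.py <<'E'
from h import *
from scipy.optimize import least_squares
np.set_printoptions(precision=4,suppress=True)
a=grab('top');b=grab('side')
T=lambda u,v:(255+u/4,145+v/4); S=lambda u,v:(255+u/4,195+v/4)
obs=[(a,T(45,132),(.085,.14,.012)),(a,T(88,330),(-.085,.14,.012)),(a,T(318,161),(-.005,-.072,.078)),
 (a,T(163,159),(0,.045,None)),(b,S(482-460,308),(.085,.14,.006)),(b,S(724-460,305),(-.085,.14,.006))]
def w(p,q):
    c,s=np.cos(p[2]),np.sin(p[2]);z=.184-p[3] if q[2] is None else q[2]
    return [p[0]+c*q[0]-s*q[1],p[1]+s*q[0]+c*q[1],z]
fun=lambda p:np.concatenate([np.subtract(proj(g,w(p,q)),o) for g,o,q in obs])
r=least_squares(fun,[.57,.04,.25,.01],loss='soft_l1');p=r.x
print('pose',p,'res',r.fun)
for n,q in dict(handle=(0,.045,None),knob=(-.005,-.072,.081),cup=(0,.045,.012)).items():print(n,np.array(w(p,q)))
for h in(.048,.0595):
  for rr in(.013,.017):print(h,rr,[np.round(proj(g,np.array(w(p,(0,.045,.012+h)))+np.array([0,s*rr,0])) if g is a else proj(g,w(p,(s*rr,.045,.012+h))),1) for g in(a,) for s in(1,-1)])
E
python3 fit.py
python3 - <<'E'
import cv2
i=cv2.imread('pics/top0.png')[:,:,::-1].astype(int)
for y0,x0,s in((180,285,26),(232,188,26)):
    c=i[y0:y0+s,x0:x0+s];m=(c[...,0]-c[...,2]>60)&(c[...,1]<130)&(c[...,0]>90)
    print(y0,x0);[print(''.join('#' if v else ('k' if c[r,k].sum()<120 else '.') for k,v in enumerate(row))) for r,row in enumerate(m)]
E
```

```text
pose [0.5815 0.037  0.2446 0.013 ] res [-0.4729  0.1851 -0.6831  0.5994  0.4962 -0.1746 -0.0284  0.0093 -0.1785
 -0.4762 -0.194  -0.4974]
handle [0.5706 0.0807 0.171 ]
knob [ 0.5941 -0.0341  0.081 ]
cup [0.5706 0.0807 0.012 ]
0.048 0.013 [array([294.3, 193.1]), array([302.6, 193.2])]
0.048 0.017 [array([293.1, 193.1]), array([303.8, 193.2])]
0.0595 0.013 [array([294. , 192.3]), array([302.3, 192.4])]
0.0595 0.017 [array([292.8, 192.3]), array([303.6, 192.4])]
180 285
..........................
..........................
..........................
.........kkk..............
........kkkkk.............
........kkkkk.............
........k..kkk............
.........kkkkk............
.........kkkkk............
..........kkk....#........
.................#........
................##........
..............####........
.........#########........
........##########........
.........########.k.......
........k.######..k.......
...........####.kkk.......
..........kk...kkkk.......
..........kkkkkkkk........
...........kkkkkk.........
..........................
..........................
..........................
..........................
..........................
232 188
..........................
..#.......................
..##......................
..#.......................
..........................
..........................
..........................
..........................
...........####...........
.........#######..........
........##...###.k........
........##...###.kk.......
........###..###.kk.......
...#....########.kk.......
.........######.kkk.......
..........####.kkk........
...............kk.........
..........................
..........................
..........................
..###.....................
..####................####
....##..........########..
....####..#############...
....###..#######..........
....#......#..............
```

play_rows:
  increments:
    - [1, [0, 0, -0.04], [0, 0, 0]]
    - [1, [0, 0, -0.04], [0, 0, 0]]
    - [1, [0, 0, -0.04], [0, 0, 0]]
    - [1, [0.028, -0.0243, 0], [0, 0, 0]]
    - [1, [0.028, -0.0243, 0], [0, 0, 0]]

```text
t: 1.32
ee_pos: [0.2678, -0.5154, 0.3546]
tcp_rot: [0.982, 0.189, 0.001, 0.003]
contact_force: [1.8, 0.0, -0.0]
grip_width: 0.298
finger_force: 0.0
```

play_rows:
  increments:
    - [1, [0.028, -0.0243, 0], [0, 0, 0]]
    - [1, [0.028, -0.0243, 0], [0, 0, 0]]
    - [1, [0.028, -0.0243, 0], [0, 0, 0]]
    - [1, [0.028, -0.0243, 0], [0, 0, 0]]
    - [1, [0.028, -0.0243, 0], [0, 0, 0]]

```text
t: 1.73
ee_pos: [0.3529, -0.3463, 0.3515]
tcp_rot: [0.982, 0.191, 0.0, 0.0]
contact_force: [0.2, -0.1, 0.3]
grip_width: -0.0
finger_force: 0.0
```

play_rows:
  increments:
    - [1, [0.028, -0.0243, 0], [0, 0, 0]]
    - [1, [0.028, -0.0243, 0], [0, 0, 0]]
    - [1, [0.028, -0.0243, 0], [0, 0, 0]]
    - [1, [0.028, -0.0243, 0], [0, 0, 0]]
    - [1, [0.028, -0.0243, 0], [0, 0, 0]]

```text
t: 2.15
ee_pos: [0.437, -0.1811, 0.3517]
tcp_rot: [0.982, 0.191, 0.0, 0.0]
contact_force: [0.3, -0.8, 0.6]
grip_width: -0.002
finger_force: 0.0
```

play_rows:
  increments:
    - [1, [0.028, -0.0243, 0], [0, 0, 0]]
    - [1, [0.028, -0.0243, 0], [0, 0, 0]]
    - [1, [0.028, -0.0243, 0], [0, 0, 0]]
    - [1, [0.028, -0.0243, 0], [0, 0, 0]]
    - [1, [0.028, -0.0243, 0], [0, 0, 0]]

```text
t: 2.57
ee_pos: [0.5212, -0.016, 0.3517]
tcp_rot: [0.982, 0.191, 0.0, 0.0]
contact_force: [0.4, -0.3, 0.9]
grip_width: 0.003
finger_force: 0.0
```

play_rows:
  increments:
    - [1, [0.028, -0.0243, 0], [0, 0, 0]]
    - [1, [0.028, -0.0243, 0], [0, 0, 0]]
    - [1, [0.028, -0.0243, 0], [0, 0, 0]]
    - [1, [0, 0, 0.04], [0, 0, 0.12]]
    - [1, [0, 0, 0.04], [0, 0, 0.02]]

```text
t: 2.98
ee_pos: [0.5731, 0.0856, 0.2725]
tcp_rot: [0.993, 0.121, 0.003, -0.001]
contact_force: [0.9, -0.3, -1.2]
grip_width: -0.003
finger_force: 0.0
```

play_rows:
  increments:
    - [1, [0, 0, 0.03], [0, 0, 0]]
    - [1, [0, 0, 0.025], [0, 0, 0]]
    - [1, [0, 0, 0.01], [0, 0, 0]]
    - [1, [0, 0, 0], [0, 0, 0]]
    - [1, [0, 0, 0], [0, 0, 0]]

```text
t: 3.4
ee_pos: [0.5716, 0.0814, 0.2073]
tcp_rot: [0.993, 0.122, 0.0, -0.0]
contact_force: [-0.4, -0.4, 1.2]
grip_width: 0.002
finger_force: 0.0
```

```bash
python3 - <<'E'
from h import *
a=grab('top','top1');b=grab('side','side1');s=readout.state();print(s['ee_pos'],s['tcp_rot'],s['qpos'])
print(proj(a,s['ee_pos']),proj(b,s['ee_pos']),proj(b,[.5706,.0807,.171]))
A=cv2.resize(cv2.imread('pics/top1.png')[145:235,255:370],None,fx=4,fy=4);B=cv2.resize(cv2.imread('pics/side1.png')[165:255,255:335],None,fx=4,fy=4)
cv2.imwrite('pics/c1.png',np.hstack([A,B]))
E
```

```text
[0.57238514 0.08172606 0.20866904] [ 9.92521499e-01  1.22057346e-01  1.75245089e-03 -8.00284721e-05] [ 0.21815959  0.33826091 -0.53054274  1.52350081  0.1744861   1.32361801
 -1.65587258]
(np.float64(294.32912110626694), np.float64(180.98281640272313)) (np.float64(289.08686183821965), np.float64(192.15598143535667)) (np.float64(290.2365297546269), np.float64(203.62977113745907))
```

View pics/c1.png

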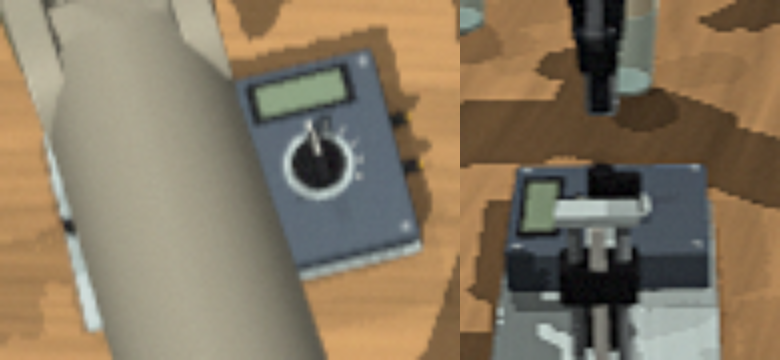

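The gripper tip is at side-crop (600,112) and the black blob at (612,180). I need to know whether that blob is the handle or the knob.

```bash
python3 - <<'E'
exec(open('fit.py').read().split("for h in")[0])
for n,q in dict(handle=(0,.045,.171),handlebot=(0,.045,.133),handle0=(0,.045,.184),knobtop=(-.005,-.072,.081),knobA=(.016,-.072,.081),knobB=(-.026,-.072,.081),bridge=(0,.115,.175),bridgeL=(.028,.115,.175),bridgeR=(-.028,.115,.175)).items():
    u,v=proj(b,w(p,q));print(n,'px',round(u,1),round(v,1),'c1 crop',round((u-255)*4+460),round((v-165)*4))
E
```

```text
pose [0.5815 0.037  0.2446 0.013 ] res [-0.4729  0.1851 -0.6831  0.5994  0.4962 -0.1746 -0.0284  0.0093 -0.1785
 -0.4762 -0.194  -0.4974]
handle [0.5706 0.0807 0.171 ]
knob [ 0.5941 -0.0341  0.081 ]
cup [0.5706 0.0807 0.012 ]
handle px 290.2 203.6 c1 crop 601 154
handlebot px 290.6 214.9 c1 crop 603 200
handle0 px 290.1 199.7 c1 crop 600 139
knobtop px 294.2 208.1 c1 crop 617 172
knobA px 287.6 208.1 c1 crop 590 172
knobB px 300.8 208.0 c1 crop 643 172
bridge px 289.1 216.4 c1 crop 596 206
bridgeL px 278.5 216.5 c1 crop 554 206
bridgeR px 299.7 216.3 c1 crop 639 205
```

play_rows:
  increments:
    - [1, [0, 0, 0.012], [0, 0, 0]]
    - [1, [0, 0, 0.008], [0, 0, 0]]
    - [1, [0, 0, 0.004], [0, 0, 0]]
    - [1, [0, 0, 0.004], [0, 0, 0]]
    - [1, [0, 0, 0], [0, 0, 0]]

```text
t: 4.02
ee_pos: [0.5706, 0.0813, 0.177]
tcp_rot: [0.993, 0.122, -0.001, -0.0]
contact_force: [0.5, 0.4, 0.1]
grip_width: 0.003
finger_force: 0.0
```

play_rows:
  increments:
    - [1, [0, 0, 0.003], [0, 0, 0]]
    - [1, [0, 0, 0.003], [0, 0, 0]]
    - [1, [0, 0, 0.003], [0, 0, 0]]
    - [1, [0, 0, 0.003], [0, 0, 0]]
    - [1, [0, 0, 0], [0, 0, 0]]

```text
t: 4.43
ee_pos: [0.5709, 0.0813, 0.1656]
tcp_rot: [0.993, 0.122, -0.0, -0.0]
contact_force: [-0.1, 0.6, -0.2]
grip_width: -0.001
finger_force: 0.0
```

play_rows:
  increments:
    - [1, [0, 0, 0.003], [0, 0, 0]]
    - [1, [0, 0, 0.003], [0, 0, 0]]
    - [1, [0, 0, 0.002], [0, 0, 0]]
    - [1, [0, 0, 0.001], [0, 0, 0]]
    - [1, [0, 0, 0], [0, 0, 0]]

```text
t: 4.85
ee_pos: [0.5714, 0.0815, 0.1574]
tcp_rot: [0.993, 0.122, 0.0, -0.0]
contact_force: [0.7, 0.8, 1.7]
grip_width: 0.0
finger_force: 0.6
```

play_rows:
  increments:
    - [1, [0, 0, 0.002], [0, 0, 0]]
    - [1, [0, 0, 0.002], [0, 0, 0]]
    - [1, [0, 0, 0.001], [0, 0, 0]]
    - [1, [0, 0, 0], [0, 0, 0]]

```text
t: 5.18
ee_pos: [0.5714, 0.0815, 0.1522]
tcp_rot: [0.993, 0.122, 0.0, -0.0]
contact_force: [1.0, 0.7, 1.6]
grip_width: -0.002
finger_force: 0.8
```

```bash
python3 - <<'E'
from h import *
a=grab('top');b=grab('side','side2');s=readout.state();print(s['ee_pos'],s['contact_force'],s['moment'],proj(b,s['ee_pos']))
B=cv2.resize(cv2.imread('pics/side2.png')[170:250,240:340],(800,600) if 0 else None,fx=7,fy=7,interpolation=cv2.INTER_CUBIC)
cv2.imwrite('pics/c2.png',B)
E
```

```text
[0.57134906 0.08145555 0.1521734 ] [0.0785737  0.10697978 1.43359726] [ 0.07058031 -0.28818844  0.00836333] (np.float64(290.1110128467777), np.float64(209.37061060558662))
```

View pics/c2.png

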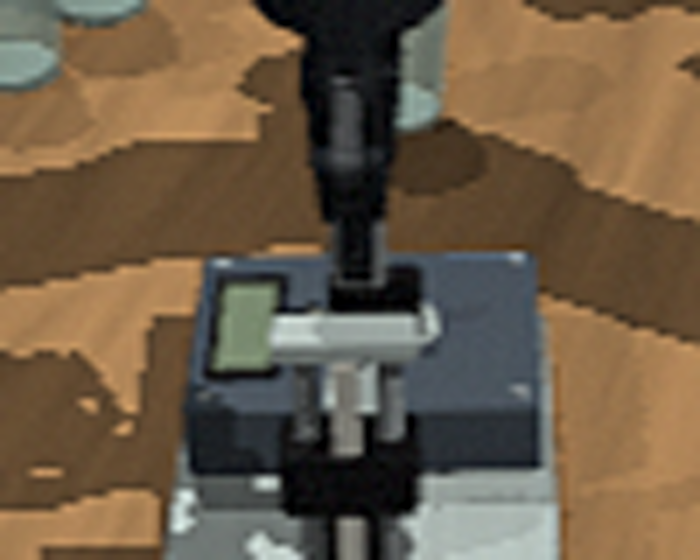

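```bash
python3 - <<'E'
import cv2
for n in('side0','side1','side2'):
    i=cv2.cvtColor(cv2.imread(f'pics/{n}.png'),cv2.COLOR_BGR2GRAY)
    for c in(284,290,297):print(n,c,list(i[222:250,c]))
E
```

```text
side0 284 [np.uint8(49), np.uint8(47), np.uint8(47), np.uint8(44), np.uint8(49), np.uint8(51), np.uint8(56), np.uint8(56), np.uint8(40), np.uint8(8), np.uint8(17), np.uint8(11), np.uint8(9), np.uint8(12), np.uint8(13), np.uint8(14), np.uint8(10), np.uint8(10), np.uint8(11), np.uint8(25), np.uint8(54), np.uint8(58), np.uint8(55), np.uint8(55), np.uint8(73), np.uint8(55), np.uint8(66), np.uint8(47)]
side0 290 [np.uint8(139), np.uint8(117), np.uint8(113), np.uint8(118), np.uint8(124), np.uint8(109), np.uint8(109), np.uint8(110), np.uint8(122), np.uint8(128), np.uint8(105), np.uint8(15), np.uint8(4), np.uint8(11), np.uint8(12), np.uint8(14), np.uint8(12), np.uint8(7), np.uint8(0), np.uint8(79), np.uint8(123), np.uint8(125), np.uint8(125), np.uint8(123), np.uint8(122), np.uint8(123), np.uint8(123), np.uint8(123)]
side0 297 [np.uint8(67), np.uint8(63), np.uint8(92), np.uint8(94), np.uint8(86), np.uint8(95), np.uint8(89), np.uint8(97), np.uint8(33), np.uint8(10), np.uint8(20), np.uint8(12), np.uint8(11), np.uint8(9), np.uint8(6), np.uint8(10), np.uint8(3), np.uint8(12), np.uint8(2), np.uint
[... 1868 characters left out ...]
t8(108), np.uint8(126), np.uint8(125), np.uint8(126), np.uint8(127), np.uint8(137), np.uint8(44), np.uint8(2), np.uint8(16), np.uint8(12), np.uint8(8), np.uint8(9), np.uint8(13), np.uint8(11), np.uint8(27), np.uint8(131), np.uint8(130), np.uint8(127), np.uint8(126), np.uint8(128), np.uint8(128)]
side2 297 [np.uint8(65), np.uint8(68), np.uint8(98), np.uint8(93), np.uint8(94), np.uint8(107), np.uint8(99), np.uint8(91), np.uint8(92), np.uint8(98), np.uint8(53), np.uint8(14), np.uint8(17), np.uint8(17), np.uint8(15), np.uint8(11), np.uint8(13), np.uint8(11), np.uint8(12), np.uint8(7), np.uint8(0), np.uint8(62), np.uint8(142), np.uint8(122), np.uint8(80), np.uint8(80), np.uint8(77), np.uint8(89)]
```

The carriage has moved down about 2.2 px (about 7 mm), so the push is working and the slide is about 32 mm. I'll go on towards z = 0.1425.

play_rows:
  increments:
    - [1, [0, 0, 0.002], [0, 0, 0]]
    - [1, [0, 0, 0.002], [0, 0, 0]]
    - [1, [0, 0, 0.002], [0, 0, 0]]
    - [1, [0, 0, 0.001], [0, 0, 0]]
    - [1, [0, 0, 0], [0, 0, 0]]

```text
t: 5.7
ee_pos: [0.5714, 0.0814, 0.1452]
tcp_rot: [0.993, 0.122, 0.0, -0.0]
contact_force: [0.6, 0.5, 3.0]
grip_width: -0.001
finger_force: 1.6
```

play_rows:
  increments:
    - [1, [0, 0, 0.001], [0, 0, 0]]
    - [1, [0, 0, 0.001], [0, 0, 0]]
    - [1, [0, 0, 0], [0, 0, 0]]
    - [1, [0, 0, 0], [0, 0, 0]]

```text
t: 6.03
ee_pos: [0.5714, 0.0815, 0.1434]
tcp_rot: [0.993, 0.122, 0.0, -0.0]
contact_force: [-0.2, -0.2, 5.5]
grip_width: -0.0
finger_force: 2.5
```

play_rows:
  increments:
    - [1, [0, 0, 0.001], [0, 0, 0]]
    - [1, [0, 0, 0], [0, 0, 0]]
    - [1, [0, 0, 0], [0, 0, 0]]

```text
t: 6.28
ee_pos: [0.5714, 0.0815, 0.1426]
tcp_rot: [0.993, 0.122, 0.0, -0.0]
contact_force: [-0.5, 0.1, 5.0]
grip_width: -0.003
finger_force: 2.8
```

play_rows:
  increments:
    - [1, [0, 0, -0.01], [0, 0, 0]]
    - [1, [0, 0, -0.02], [0, 0, 0]]
    - [1, [0, 0, -0.03], [0, 0, 0]]
    - [0.4, [-0.002, 0.04, -0.02], [0, 0, 0]]
    - [0.4, [-0.002, 0.04, 0], [0, 0, 0]]

```text
t: 6.7
ee_pos: [0.5878, 0.0091, 0.2264]
tcp_rot: [0.992, 0.126, 0.004, -0.0]
contact_force: [2.2, -0.3, 1.2]
grip_width: 0.272
finger_force: 0.0
```

play_rows:
  increments:
    - [0.4, [-0.002, 0.0376, 0], [0, 0, 0]]
    - [0.4, [0, 0, 0.03], [0, 0, 0]]
    - [0.4, [0, 0, 0.03], [0, 0, 0]]
    - [0.4, [0, 0, 0.02], [0, 0, 0]]
    - [0.4, [0, 0, 0], [0, 0, 0]]

```text
t: 7.12
ee_pos: [0.5901, -0.032, 0.136]
tcp_rot: [0.993, 0.122, -0.004, -0.001]
contact_force: [-0.9, -1.0, -0.1]
grip_width: 0.6
finger_force: 0.0
```

```bash
python3 - <<'E'
from h import *
a=grab('top','top3');b=grab('side','side3');s=readout.state();print(s['ee_pos'],s['tcp_rot'],s['qpos'],s['grip_width'],s['contact_force'])
print(proj(a,s['ee_pos']),proj(b,s['ee_pos']))
A=cv2.resize(cv2.imread('pics/top3.png')[145:235,255:370],None,fx=3.4,fy=3.4);B=cv2.resize(cv2.imread('pics/side3.png')[165:255,250:350],(400,306))
A=cv2.resize(A,(390,306));cv2.imwrite('pics/c3.png',np.hstack([A,B]))
E
```

```text
[ 0.59292208 -0.03131844  0.14094968] [ 9.92505188e-01  1.22199311e-01 -8.30678909e-04 -2.98812321e-04] [ 0.35596222  0.41686731 -0.46712821  1.56812632  0.19594489  1.20516383
 -1.47308611] 0.6063229228205463 [ 0.65185001 -0.00231676  0.82478092]
(np.float64(334.2553868946519), np.float64(180.44043700532154)) (np.float64(293.8007823163349), np.float64(192.30432311363742))
```

View pics/c3.png

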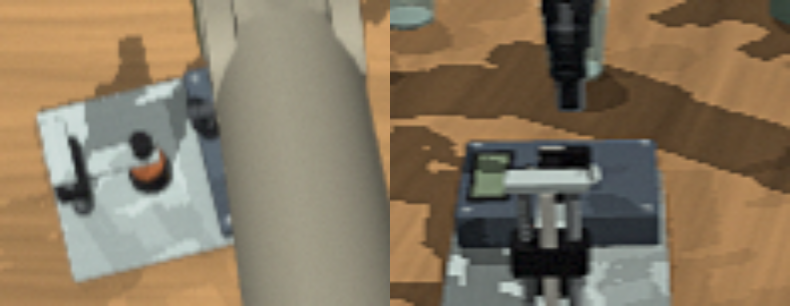

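c3 shows the carriage still lowered, with the handle at (140,145) and the cell under it. The open gripper is above the knob (side view tip at (570,105)). Going down now.

play_rows:
  increments:
    - [0.4, [0, 0, 0.03], [0, 0, 0]]
    - [0.4, [0, 0, 0.02], [0, 0, 0]]
    - [0.4, [0, 0, 0.01], [0, 0, 0]]
    - [0.4, [0, 0, 0], [0, 0, 0]]
    - [0.4, [0, 0, 0], [0, 0, 0]]

```text
t: 7.63
ee_pos: [0.5941, -0.0312, 0.0824]
tcp_rot: [0.992, 0.122, 0.001, 0.0]
contact_force: [0.2, -0.3, 0.8]
grip_width: 0.603
finger_force: 0.0
```

play_rows:
  increments:
    - [0.4, [-0.0005, 0.0025, 0.012], [0, 0, 0]]
    - [0.4, [0, 0, 0.008], [0, 0, 0]]
    - [0.4, [0, 0, 0.004], [0, 0, 0]]
    - [0.4, [0, 0, 0], [0, 0, 0]]
    - [0.4, [0, 0, 0], [0, 0, 0]]

```text
t: 8.05
ee_pos: [0.5933, -0.0339, 0.0567]
tcp_rot: [0.993, 0.122, -0.0, -0.0]
contact_force: [0.1, 0.6, 0.4]
grip_width: 0.599
finger_force: 0.0
```

play_rows:
  increments:
    - [0.75, [0, 0, 0], [0, 0, 0]]
    - [0.8, [0, 0, 0], [0, 0, 0]]
    - [0.84, [0, 0, 0], [0, 0, 0]]
    - [0.88, [0, 0, 0], [0, 0, 0]]

```text
t: 8.38
ee_pos: [0.594, -0.0353, 0.0576]
tcp_rot: [0.993, 0.122, 0.001, 0.001]
contact_force: [0.5, -7.1, 1.8]
grip_width: 0.13
finger_force: 42.7
```

play_rows:
  increments:
    - [1, [0, 0.002, 0], [0, 0, 0]]
    - [1, [0, 0, 0], [0, 0, 0]]
    - [1, [0, 0, 0], [0, 0, 0]]

```text
t: 8.63
ee_pos: [0.5941, -0.0354, 0.0576]
tcp_rot: [0.992, 0.122, 0.0, -0.0]
contact_force: [-1.6, -0.8, 5.0]
grip_width: 0.127
finger_force: 59.4
```

```bash
python3 - <<'E'
from h import *
s=readout.state();print(s)
E
```

```text
{'t': 8.6333, 'qpos': array([ 0.34558664,  0.50213326, -0.44562498,  1.64927234,  0.24170237,
        1.04476572, -1.49941346]), 'joint_velocities': array([-0.00052503, -0.00117888,  0.00011866,  0.000527  , -0.00073977,
       -0.0016372 , -0.00141304]), 'joint_efforts': array([  0.08949349, -59.23894644,  -6.54592842, -31.09212041,
         0.14480994,  -0.80254929,  -0.13437952]), 'ee_pos': array([ 0.59410325, -0.03541226,  0.05760885]), 'tcp_rot': array([ 9.92482776e-01,  1.22383974e-01,  2.37342115e-04, -2.14932115e-04]), 'contact_force': array([-1.61472009, -0.82299243,  5.02558396]), 'moment': array([0.13132808, 0.48883299, 0.11843099]), 'finger_force': 59.384785294532776, 'grip_width': 0.12739710585086925}
```

play_rows:
  increments:
    - [1, [0, 0, 0], [0, 0, 0.1]]
    - [1, [0, 0, 0], [0, 0, 0.1]]
    - [1, [0, 0, 0], [0, 0, 0.1]]
    - [1, [0, 0, 0], [0, 0, 0.1]]
    - [1, [0, 0, 0], [0, 0, 0]]

```text
t: 9.05
ee_pos: [0.594, -0.033, 0.0576]
tcp_rot: [0.997, -0.079, 0.0, -0.001]
contact_force: [-3.8, 4.8, 4.7]
grip_width: 0.128
finger_force: 59.4
```

```bash
python3 - <<'E'
from h import *
s=readout.state();q=s['tcp_rot'];print(2*np.arctan2(q[1],q[0]),s['ee_pos'],s['contact_force'],s['moment'],s['finger_force'],s['qpos'][6])
E
```

```text
-0.15897485529023245 [ 0.59400872 -0.03300512  0.05759937] [-3.78011885  4.79978241  4.69880229] [1.07116065 0.53706322 0.10298413] 59.43478524684906 -1.8719443219433647
```

play_rows:
  increments:
    - [1, [0, -0.001, 0], [0, 0, 0.1]]
    - [1, [0, -0.0005, 0], [0, 0, 0.1]]
    - [1, [0, -0.0005, 0], [0, 0, 0.1]]
    - [1, [0, -0.0005, 0], [0, 0, 0.1]]
    - [1, [0, 0, 0], [0, 0, 0]]

```text
t: 9.47
ee_pos: [0.5949, -0.0307, 0.0576]
tcp_rot: [0.961, -0.275, -0.0, -0.001]
contact_force: [-2.3, 5.3, 4.8]
grip_width: 0.126
finger_force: 59.4
```

```bash
cat > st.py <<'E'
from h import *
s=readout.state();q=s['tcp_rot'];y=2*np.arctan2(q[1],q[0]);print('t',s['t'],'yaw',y,'turn',.2446-y,s['ee_pos'],s['contact_force'],s['moment'],s['finger_force'],s['qpos'][6])
E
python3 st.py
```

```text
t 9.4667 yaw -0.5576011121948734 turn 0.8022011121948734 [ 0.59490472 -0.03070497  0.05759782] [-2.25426244  5.29417981  4.79367147] [1.23467466 0.40572866 0.06457872] 59.37519550323486 -2.2425071910617107
```

play_rows:
  increments:
    - [1, [0, -0.001, 0], [0, 0, 0.1]]
    - [1, [0, -0.0006, 0], [0, 0, 0.1]]
    - [1, [0, -0.0006, 0], [0, 0, 0.1]]
    - [1, [0, -0.0006, 0], [0, 0, 0.1]]
    - [1, [0, 0, 0], [0, 0, 0]]

```text
t: 9.88
ee_pos: [0.5966, -0.029, 0.0576]
tcp_rot: [0.888, -0.46, -0.0, -0.001]
contact_force: [-3.1, 4.7, 6.1]
grip_width: 0.125
finger_force: 59.4
```

play_rows:
  increments:
    - [1, [0, -0.0003, 0], [0, 0, 0.05]]
    - [1, [0, 0, 0], [0, 0, 0]]
    - [1, [0, 0, 0], [0, 0, 0]]

```text
t: 10.13
ee_pos: [0.5968, -0.0288, 0.0576]
tcp_rot: [0.877, -0.48, -0.0, -0.001]
contact_force: [-2.0, 5.0, 4.8]
grip_width: 0.129
finger_force: 59.5
```

```bash
python3 st.py; python3 - <<'E'
from h import *
a=grab('top','top4');b=grab('side','side4')
A=cv2.resize(cv2.imread('pics/top4.png')[145:235,255:370],(390,306),interpolation=2);B=cv2.resize(cv2.imread('pics/side4.png')[180:255,260:340],(400,375),interpolation=2)[:306]
cv2.imwrite('pics/c4.png',np.hstack([A,B]))
E
```

```text
t 10.1333 yaw -1.00071962522328 turn 1.2453196252232799 [ 0.59684114 -0.02879811  0.05759847] [-1.99045533  5.03351557  4.79447172] [1.03678186 0.44461977 0.10013652] 59.529367089271545 -2.65414385064323
```

View pics/c4.png

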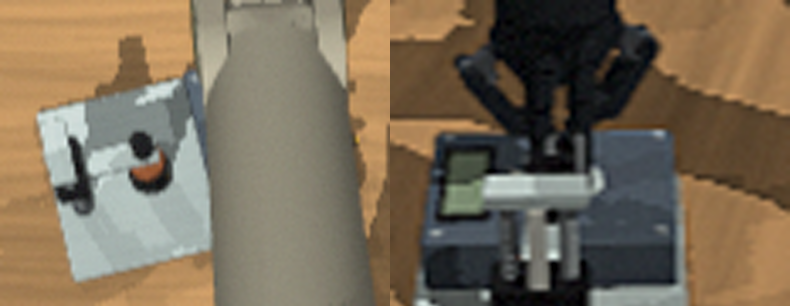

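The gripper is still on the knob, with a turn of 1.245 rad and no slip. The carriage and handle are still down on the cell. One small trim, then I hand in.

play_rows:
  increments:
    - [1, [0, 0, 0], [0, 0, 0.012]]
    - [1, [0, 0, 0], [0, 0, 0]]
    - [1, [0, 0, 0], [0, 0, 0]]
    - [1, [0, 0, 0], [0, 0, 0]]

```text
t: 10.57
ee_pos: [0.5969, -0.0288, 0.0576]
tcp_rot: [0.875, -0.485, -0.0, -0.001]
contact_force: [-2.0, 4.1, 6.3]
grip_width: 0.129
finger_force: 59.5
```

```bash
python3 st.py; python3 -c "
from cell import job_done;print(job_done())"
```

```text
t 10.5667 yaw -1.012316940247861 turn 1.2569169402478608 [ 0.59691496 -0.02877452  0.05761355] [-1.97986221  4.13554079  6.32485375] [1.13105335 0.44218437 0.18035943] 59.517213106155396 -2.664810900949076
the job is handed in; nothing more can be done
None
```

I handed the job in at 10.6 s: the clamp is down with the plunger pushed in about 5 of its 10 mm on the big cell, and the gripper is holding the knob at the third click (1.257 rad, worked out from the gripper's turn because the arm hid the knob from the top camera).

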